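# Re-seat two brushes in their sloping drain rests

### The job

The red toothbrush has been left in the wide grey rest, where the wooden scrub brush belongs. First move the toothbrush to the narrow blue rest, then lay the scrub brush from the ledge in the wide grey rest: each bristle end up, handle lying along the groove with its butt at the foot stop (a gap of up to a centimetre is fine), let it settle in both saddles before you let go. Leave both lying there still, and do not shift or knock over the other things on the ledge.

Things in the scene. Friction and masses are not known exactly. Their poses are not given: they have to be found in the camera images.
- toothbrush: Red toothbrush, 198 mm long, about 25 g. Origin on the axis of the handle, 100 mm from its butt; x axis along it to the bristle head. Round handle 14 mm in diameter from x = -100 to 62 mm, thin neck, head 14 x 14 mm from 70 to 98 mm. Starts in the wide grey rest, bristles up the slope. Seated in either V its axis lies 9.9 mm above the V bottom line.
- toothbrush_butt (a point): Centre of the butt end of the toothbrush handle, at x = -100 mm of the toothbrush. When it is seated, this point is 0 to 10 mm up the groove from the foot stop's face.
- scrub_brush: Wooden scrub brush, 246 mm long, 75 to 155 g. Origin on the axis of the handle, 100 mm from its butt; x axis along it to the bristle head. Round handle 22 mm in diameter from x = -100 to 70 mm, then a head 46 mm wide, 22 mm thick, to 146 mm; balances at about x = 25 mm. Starts flat on the ledge, axis 11 mm up, left or right of the rests. Seated, its axis lies 15.6 mm above the V bottom line.
- scrub_brush_butt (a point): Centre of the butt end of the scrub brush handle, at x = -100 mm of the scrub brush. When it is seated, this point is 0 to 10 mm up the groove from the foot stop's face.
- narrow_rest: Narrow blue plastic rest, for the toothbrush: fixed, its groove a 90 degree V 24 mm wide and 12 mm deep, cut in two saddles 12 mm thick, 50 mm either side of the origin. Origin on the V bottom line, midway, 107 mm above the ledge. x axis: up the groove, rising 30 degrees towards the robot; z: straight out of the groove; y: across. Between the saddles it is open to 36 mm below the V bottom: room for fingers.
- wide_rest: Wide grey plastic rest, for the scrub brush: fixed, its groove a 90 degree V 38 mm wide and 19 mm deep, cut in two saddles 12 mm thick, 50 mm either side of the origin. Origin on the V bottom line, midway, 107 mm above the ledge. x axis: up the groove, rising 30 degrees towards the robot; z: straight out of the groove; y: across. Between the saddles it is open to 36 mm below the V bottom: room for fingers.
- narrow_stop (a point): Foot stop of the narrow blue rest: the plate that closes the groove's lower end, 36 mm wide and standing 14 mm above the V bottom. This point: on its inner face, on the V bottom line, 104 mm down the groove from the rest's origin.
- wide_stop (a point): Foot stop of the wide grey rest: the plate that closes the groove's lower end, 50 mm wide and standing 14 mm above the V bottom. This point: on its inner face, on the V bottom line, 104 mm down the groove from the rest's origin.
- lota: Squat steel lota, 110 mm in diameter, 92 mm high, loose, leave alone. Origin: centre of its underside.
- brush_cup: Steel cup 70 mm in diameter, 95 mm high, holding a green and a yellow toothbrush that stick out to 181 mm high and 52 mm from its axis along its x; loose, leave alone. Origin: centre of its underside.
- soap_dish: Green ceramic soap dish 125 x 88 mm with a bar of soap, 32 mm high, loose, leave alone. Origin: centre of its underside.
- oil_jar: Amber jar with yellow cap, 52 mm in diameter, 75 mm high, loose, leave alone. Origin: centre of its underside.
- shampoo: White shampoo bottle, 60 mm in diameter, 170 mm high, loose, behind the rests, leave alone. Origin: centre of its underside.
- pumice: Grey pumice stone 75 x 45 x 26 mm, loose, in front of the rests, leave alone. Origin: centre of its underside.
- bucket_lid: Orange bucket lid, 190 mm in diameter, 11 mm thick with a grip to 34 mm high, flat on the ledge at the far right, leave alone. Origin: centre of its underside.
There are look-alikes about, which are no part of the job. Leave any pink or purple look-alike of the wide_rest alone.

How it is judged:
By the outcome, as a careful person would: the job done as asked, in the order asked, and still so for the second after the job is handed in, with the robot touching nothing.
It also fails if it takes over 64 s, if anything falls off the work surface, if the arm or the gripper's body presses on something with over 40 N, if the wrist force passes 120 N, or if a joint passes its speed limit or range.

### The arm

A 6-joint arm with a two-finger parallel gripper is mounted at the origin on the work surface. World frame = base frame: x ahead of the robot, y to its left, z up, the work surface at z = 0. Lengths are in m, angles in rad, forces in N, time in s.
With the tool pointing down it reaches from about 0.325 to 0.775 m from the base axis. Payload 5.5 kg.
Tool frame: the origin (TCP) lies on the centre line of the jaws, within the pads' length; the fingertips stand 11 mm ahead of it and the grasp point (between the pads) lies 8 mm behind it; z points along the fingers, y is the line along which they close (so a half turn about z gives the same grasp; the last joint's range is limited). The gripper opens to 88 mm and grips with 3 to 60 N. Pads are 20 mm wide; open, the fingers measure 115 mm over their backs; the gripper's body (75 mm by 178 mm) begins 61 mm behind the grasp point.
Start: joints at [-1.296, 0.091, 1.231, -0, 1.82, -0.057], TCP at [0.195, -0.567, 0.234] pointing down, gripper open.
Joint ranges: [-2.87, 2.87], [-0.86, 2.18], [0.17, 2.46], [-1.51, 4.65], [0.06, 2.69], [-2.65, 2.65]. Speed limits (rad/s): [2.57, 2.57, 3.01, 3.14, 3.14, 3.14].

### API

Orientations are given as a rotation vector (axis times angle).
In Python, from station import get_obs, camera, camera_model, finish_job, boxes_of, tip_of gives the robot as it stands.
- The arm moves only by the tool apply_moves, never from a script. Its argument "plan" is a list of rows, each an object with "delta_pos": the shift along the tool's x, y, z in units of 30 mm (1.0 is 30 mm), a list of three; "dr": the turn, a rotation vector about the tool's x, y, z in units of 10 degrees (1.0 is 10 degrees), a list of three; "grip": the closure, from -1 (fully open) to 1 (shut), so that 0 is half open. In form: [{"delta_pos": [dx, dy, dz], "dr": [wx, wy, wz], "grip": grip}, ...]. A call has 1 to 20 rows; each row shifts and turns the commanded pose from where the row before left it, along the tool's axes as they then stand; what a row does not reach is not made up. A row lasts 1/8 s, in which the tool goes at most 62.5 mm and 10.7 degrees, less where a joint would pass 70% of its speed; a pose out of reach is approached as far as the arm can. A call is refused whole if a number of a shift passes 1 or a number of a turn 1, either way. A call with a gripper value outside its range is refused whole. The fingers move at their own pace and stop on an object; "squeeze" is the grip in N (left out, the last holds). Time passes only in rows, so rows that do not move let the fingers close. It gives the time, the measured TCP pose, the force, the opening and the grip force at its end, in the units of the state.
- get_obs(): the state, without advancing time (a new reading comes with each control period).
- camera(name): name is "scene" or "side" or "wrist"; returns the picture (384x512x3 uint8, red, green, blue); there is no depth.
- camera_model(name): a dict with "fx", "fy", "cx", "cy" (pixels), "xyz" and "orientation" of the camera in the world; the wrist camera has in their place "T_tool_cam" (4x4, takes a point from camera to tool coordinates, whose origin is the TCP and whose axes are the flange's). Camera axes: x right, y up, looking along -z (the intrinsics and any distortion apply to the point x, -y, -z); pixel columns grow to the right and rows downward; lengths in m; the calibration is good to about 2 mm. A picture is of the moment at which its call begins: read the wrist's pose just before it. camera_model takes no time and is no camera call.
- finish_job(): hands the job in; it is judged then, once.
Trained networks look in the newest picture that a camera, given by its name, has taken for a name from the list of things; names that differ only in an ending like _2 or _b are one class to them, and where a whole thing is asked for, a point or a joint stands for the part that bears it (a point fixed in the world has none). Each returns a list of dicts, best first, with "conf" (0 to 1); they miss things now and then, are a little off and sometimes report something else, mostly with a low value. They report only what shows in the picture. A call takes as long as a camera call. They do not tell look-alikes from the thing itself.
- boxes_of(camera, name): "position" ([column, row] in pixels, amid what is visible of it).
- tip_of(camera, name): "position" ([column, row] in pixels: a listed point, or the origin of a listed thing).
The state is a dict: "clock": time; "q": joint angles; "joint_vel": joint speeds; "tau": joint torques, N m; "tool_pos": TCP position; "ee_rot": TCP orientation; "wrist_force": force on the tool from outside, world axes, zero at the start; "ft_torque": the same for the moment, N m; "opening": finger opening in m; "gripper_force": force on a finger pad.
Only numpy, scipy, OpenCV 4.12 (cv2) and the standard library are available. Lean on these libraries where they do the work, as an engineer would, in place of code of your own. Each camera call takes 0.05 s, during which the arm holds its last target. There are 200 camera calls.

## Working session

There is one attempt and no reset: what is moved stays moved. The work goes in short steps, Python scripts to look and compute and a tool call to move; the robot and the scene stay as the last step left them, time stands still between calls to the robot, and variables do not carry over. Pictures are saved under pics/ and viewed, at most 12 in all, crops included, and the job is handed in when it is done.

Besides the shell and the picture viewer there is one more tool, called as a command line: name --argument value ..., lists and objects as JSON in quotes. apply_moves: Moves the arm, as the interface text tells. Its arguments: {"type":"object","properties":{"plan":{"type":"array"},"squeeze":{"type":"number"}},"required":["plan"]}

```bash
mkdir -p pics; ls; python3 - <<'E'
from station import *
import cv2,numpy as np
ims=[]
for c in ["scene","side"]:
    im=camera(c); cv2.imwrite(f"pics/{c}0.png",cv2.cvtColor(im,cv2.COLOR_RGB2BGR))
    print(c,camera_model(c))
    for n in ["toothbrush","toothbrush_butt","scrub_brush","scrub_brush_butt","narrow_rest","wide_rest","narrow_stop","wide_stop","shampoo","pumice","brush_cup","lota"]:
        print(n,[(np.round(d["position"]).tolist(),round(d["conf"],2)) for d in tip_of(c,n)][:4])
print(camera_model("wrist"))
print(get_obs())
E
```

```text
pics
scene {'fx': 448.934427206473, 'fy': 448.934427206473, 'cx': 248.90730689757322, 'cy': 193.30245610789765, 'xyz': array([ 1.55608193, -0.11843664,  0.82174053]), 'orientation': array([0.76671848, 0.71263846, 1.32301784])}
toothbrush [([213.0, 205.0], 0.67), ([209.0, 244.0], 0.6)]
toothbrush_butt [([415.0, 235.0], 0.75), ([208.0, 239.0], 0.72)]
scrub_brush [([356.0, 192.0], 0.95)]
scrub_brush_butt [([381.0, 208.0], 0.96), ([215.0, 201.0], 0.36)]
narrow_rest [([286.0, 189.0], 0.72), ([138.0, 214.0], 0.63), ([210.0, 244.0], 0.2)]
wide_rest [([194.0, 154.0], 0.76), ([215.0, 208.0], 0.71), ([286.0, 148.0], 0.63)]
narrow_stop [([297.0, 225.0], 0.97)]
wide_stop [([191.0, 185.0], 0.85), ([210.0, 247.0], 0.68), ([287.0, 181.0], 0.6)]
shampoo [([250.0, 291.0], 0.86)]
pumice [([244.0, 201.0], 0.69), ([215.0, 208.0], 0.24)]
brush_cup [([152.0, 278.0], 0.82)]
lota [([140.0, 212.0], 0.77)]
side {'fx': 441.0723755170719, 'fy': 441.0723755170719, 'cx': 251.81633698481608, 'cy': 195.76090704259937, 'xyz': array([-0.0634426 ,  1.11880847,  0.85256028]), 'orientation': array([ 0.36027464, -1.35811
[... 1145 characters left out ...]
     1.00000000e+00]])}
{'clock': 1.3, 'q': array([-1.29568503e+00,  9.10954902e-02,  1.23072430e+00, -2.19860374e-05,
        1.81978121e+00, -5.66992163e-02]), 'joint_vel': array([-0.00191768,  0.00025352,  0.00054246, -0.00109106, -0.00100637,
       -0.00039521]), 'tau': array([ 3.74261253e-04, -4.46205497e+01, -4.06498218e+01,  6.98184245e-02,
        1.97730423e-02,  2.22870136e-05]), 'tool_pos': array([ 0.19544844, -0.56728698,  0.23362018]), 'ee_rot': array([-3.09845178e+00, -5.18809647e-01,  3.47003672e-05]), 'wrist_force': array([ 0.33795899,  1.07899844, -0.45035017]), 'ft_torque': array([ 0.00899695, -0.02698819,  0.00464975]), 'gripper_force': 0.0, 'opening': 0.0880830195307825}
```

View pics/scene0.png

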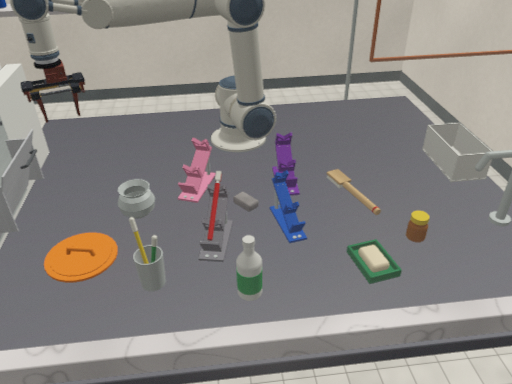

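View pics/side0.png

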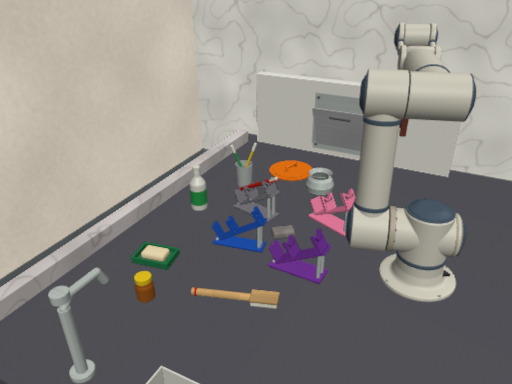

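Scene: toothbrush lies in the grey rest (215,225); blue rest at (287,207); scrub brush at (353,190), head (338,178), butt (380,208). Look-alikes are pink (197,170) and purple (286,162), both nearer the robot. The grey one, which holds the toothbrush, is the wide rest.

```bash
cat > h.py <<'E'
import numpy as np,cv2
from station import *
from scipy.spatial.transform import Rotation as R
def pose(c,obs=None):
    m=camera_model(c)
    if c=="wrist":
        o=obs or get_obs(); T=np.eye(4); T[:3,:3]=R.from_rotvec(o["ee_rot"]).as_matrix(); T[:3,3]=o["tool_pos"]
        T=T@m["T_tool_cam"]; return m,T[:3,:3],T[:3,3]
    return m,R.from_rotvec(m["orientation"]).as_matrix(),np.array(m["xyz"])
def proj(P,X):
    m,Rm,t=P; p=(np.atleast_2d(X)-t)@Rm
    return np.c_[m["cx"]+m["fx"]*p[:,0]/-p[:,2], m["cy"]-m["fy"]*p[:,1]/-p[:,2]]
def onz(P,uv,z):
    m,Rm,t=P; d=Rm@np.array([(uv[0]-m["cx"])/m["fx"],-(uv[1]-m["cy"])/m["fy"],-1]); return t+d*(z-t[2])/d[2]
def tips(c,n): return [(np.array(d["position"]),round(d["conf"],2)) for d in tip_of(c,n)]
E
python3 - <<'E'
from h import *
s=pose("scene");d=pose("side")
np.set_printoptions(precision=4,suppress=True)
for n,a,b,z in [("nstop",(297,225),(214,227),.055),("norig",(286,189),(242,221),.107),("wstop",(210,247),(240,194),.055),("worig",(215,208),(258,186),.107),("tb",(213,205),(255,188),.115),("tbutt",(208,239),(241,189),.066),
 ("scrub",(356,192),(226,294),.011),("sbutt",(381,208),(190,289),.011),("pum",(244,201),(285,236),0),("lota",(140,212),(320,196),0),("cup",(152,278),(243,182),0),("shampoo",(250,291),(196,208),0)]:
    print(n,onz(s,a,z),onz(d,b,z))
E
```

```text
nstop [0.6258 0.1031 0.055 ] [0.6248 0.118  0.055 ]
norig [0.526 0.09  0.107] [0.5196 0.1154 0.107 ]
wstop [ 0.6824 -0.1349  0.055 ] [ 0.6568 -0.1126  0.055 ]
worig [ 0.5871 -0.1137  0.107 ] [ 0.5808 -0.1119  0.107 ]
tb [ 0.5837 -0.1183  0.115 ] [ 0.5765 -0.0808  0.115 ]
tbutt [ 0.6632 -0.1384  0.066 ] [ 0.6622 -0.1306  0.066 ]
scrub [0.4364 0.3326 0.011 ] [0.452  0.3341 0.011 ]
sbutt [0.5285 0.3801 0.011 ] [0.5537 0.3625 0.011 ]
pum [ 0.4183 -0.0208  0.    ] [ 0.4278 -0.0117  0.    ]
lota [ 0.4295 -0.3415  0.    ] [ 0.4181 -0.3218  0.    ]
cup [ 0.7173 -0.2876  0.    ] [ 0.7454 -0.2922  0.    ]
shampoo [ 0.7946 -0.046   0.    ] [ 0.8023 -0.0303  0.    ]
```

apply_moves --plan '[{"delta_pos": [0,0,-0.8],"dr": [0,0,1],"grip": -1},{"delta_pos": [0,0,-0.8],"dr": [0,0,0.9],"grip": -1},{"delta_pos": [0.7,-1,-0.5],"dr": [0,0,0],"grip": -1},{"delta_pos": [0.7,-1,-0.5],"dr": [0,0,0],"grip": -1},{"delta_pos": [0.7,-1,-0.5],"dr": [0,0,0],"grip": -1},{"delta_pos": [0.7,-1,-0.5],"dr": [0,0,0],"grip": -1},{"delta_pos": [0.7,-1,-0.4],"dr": [0,0,0],"grip": -1},{"delta_pos": [0.7,-1,0],"dr": [0,0,0],"grip": -1},{"delta_pos": [0.7,-1,0],"dr": [0,0,0],"grip": -1},{"delta_pos": [0.7,-1,0],"dr": [0,0,0],"grip": -1},{"delta_pos": [0.7,-1,0],"dr": [0,0,0],"grip": -1},{"delta_pos": [0.7,-1,0],"dr": [0,0,0],"grip": -1},{"delta_pos": [0.7,-1,0],"dr": [0,0,0],"grip": -1},{"delta_pos": [0.7,-1,0],"dr": [0,0,0],"grip": -1},{"delta_pos": [0.7,-1,0],"dr": [0,0,0],"grip": -1},{"delta_pos": [0.7,-1,0],"dr": [0,0,0],"grip": -1},{"delta_pos": [0.6,-1,0],"dr": [0,0,0],"grip": -1},{"delta_pos": [0,-1,0],"dr": [0,0,0],"grip": -1},{"delta_pos": [0,-1,0],"dr": [0,0,0],"grip": -1},{"delta_pos": [0,0,0],"dr": [0,0,0],"grip": -1}]'

```text
clock: 3.8
tool_pos: [0.5074, -0.0557, 0.354]
ee_rot: [-3.142, -0.005, -0.001]
wrist_force: [0.7, -0.8, -0.2]
opening: 0.0877
gripper_force: 0.0
```

```bash
python3 - <<'E'
from h import *
np.set_printoptions(precision=4,suppress=True)
o=get_obs();print(o["clock"],o["tool_pos"],o["ee_rot"],o["q"])
im=camera("wrist"); cv2.imwrite("pics/w1.png",cv2.cvtColor(im,cv2.COLOR_RGB2BGR))
P=pose("wrist",o)
for n,z in [("toothbrush",.116),("toothbrush_butt",.067),("scrub_brush",.011),("scrub_brush_butt",.011),("narrow_rest",.107),("wide_rest",.107),("narrow_stop",.055),("wide_stop",.055),("pumice",0),("shampoo",0),("brush_cup",0)]:
    for uv,c in tips("wrist",n)[:3]: print(n,uv.round(),c,onz(P,uv,z))
E
```

```text
3.8 [ 0.5074 -0.0557  0.354 ] [-3.1415 -0.0049 -0.0011] [-0.1762 -0.0901  1.1955  0.0002  2.0355  1.3916]
toothbrush [299. 111.] 0.59 [ 0.5844 -0.1131  0.116 ]
toothbrush_butt [313.  52.] 0.91 [ 0.6642 -0.1373  0.067 ]
scrub_brush [ 47. 182.] 0.74 [0.4568 0.327  0.011 ]
scrub_brush [298. 114.] 0.16 [ 0.5782 -0.1279  0.011 ]
scrub_brush_butt [ 13. 130.] 0.73 [0.5501 0.3667 0.011 ]
narrow_rest [153. 148.] 0.79 [0.533  0.0913 0.107 ]
narrow_rest [299. 114.] 0.44 [ 0.5799 -0.115   0.107 ]
wide_rest [298. 120.] 0.97 [ 0.572  -0.1147  0.107 ]
wide_rest [317. 283.] 0.9 [ 0.3087 -0.1582  0.107 ]
wide_rest [412. 193.] 0.63 [ 0.4672 -0.2894  0.107 ]
narrow_stop [151.  85.] 0.7 [0.6205 0.1034 0.055 ]
wide_stop [312.  51.] 0.91 [ 0.6676 -0.1374  0.055 ]
wide_stop [150. 220.] 0.77 [0.3993 0.1279 0.055 ]
wide_stop [334. 229.] 0.57 [ 0.383  -0.1933  0.055 ]
pumice [237. 190.] 0.98 [ 0.4398 -0.0205  0.    ]
pumice [505.  96.] 0.39 [ 0.6071 -0.4819  0.    ]
shampoo [ 14. 133.] 0.46 [0.5436 0.3746 0.    ]
shampoo [401.  10.] 0.17 [ 0.7351 -0.284   0.    ]
brush_cup [403.  11.] 0.67 [ 0.7347 -0.2879  0.    ]
```

View pics/w1.png

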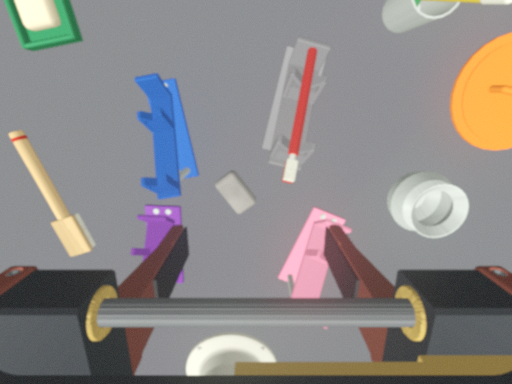

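The wrist view confirms it: grey rest with red toothbrush (butt (313,50), head (290,180)), blue rest at (165,135), scrub brush head (72,235) to butt (17,135). Purple and pink are the decoys.

```bash
cat >> h.py <<'E'
from scipy.optimize import least_squares
def fitpose(obs,z0,w0,sigma=None):
    """obs: list of (P, uv, local x, local dz); fits x,y,yaw (heading of down-groove) of frame pitched 30"""
    def res(p):
        c,s=np.cos(p[2]),np.sin(p[2]); xa=np.array([-c*.8660,-s*.8660,.5]); za=np.array([.5*c,.5*s,.866]); r=[]
        for P,uv,l,dz in obs: r+=list(proj(P,np.array([p[0],p[1],z0])+l*xa+dz*za)[0]-uv)
        return np.array(r)
    f=least_squares(res,w0,loss="soft_l1",f_scale=2); return f.x,res(f.x).round(1)
E
cat > a.py <<'E'
from h import *
np.set_printoptions(precision=4,suppress=True)
o={"tool_pos":np.array([0.5074,-0.0557,0.354]),"ee_rot":np.array([-3.1415,-0.0049,-0.0011])}
W=pose("wrist",o);S=pose("scene");D=pose("side")
im=cv2.imread("pics/w1.png")
hsv=cv2.cvtColor(im,cv2.COLOR_BGR2HSV)
m=(((hsv[...,0]<6)|(hsv[...,0]>174))&(hsv[...,1]>180)&(hsv[...,2]>90)).astype(np.uint8)
m[:, :240]=0;m[190:]=0;m[:,340:]=0
v,u=np.nonzero(m); l=np.polyfit(v,u,1); print("red",len(u),v.min(),v.max(),"u at 60,150",np.polyval(l,[60,150]))
# toothbrush axis: butt end row etc, points on axis: butt (local -100)
vb=v.min(); print("butt px",np.polyval(l,vb),vb)
# fit wide rest from stop, origin & axis of toothbrush
A=np.array
w,r=fitpose([(W,A([np.polyval(l,vb),vb]),-.097,.0099),(W,A([298.,120]),0,0),(W,A([312.,51]),-.104,0),(S,A([210.,247]),-.104,0),(S,A([215.,208]),0,0),(D,A([258.,186]),0,0)],.107,[.58,-.115,-.2]);print("wide",w,r)
n,r=fitpose([(W,A([153.,148]),0,0),(W,A([151.,85]),-.104,0),(S,A([297.,225]),-.104,0),(S,A([286.,189]),0,0),(D,A([214.,227]),-.104,0)],.107,[.53,.09,.1]);print("narrow",n,r)
# heading from red line alone: rays to inclined axis at z of axis
c,s=np.cos(w[2]),np.sin(w[2])
for row in(60,150):
    uv=A([np.polyval(l,row),row]); z=.11
    for _ in range(20):
        X=onz(W,uv,z); t=(X[0]-w[0])*-c+(X[1]-w[1])*-s; z=.107+t*np.tan(np.pi/6)+.0099/np.cos(np.pi/6)
    print("axis pt",X)
m=((hsv[...,0]>8)&(hsv[...,0]<24)&(hsv[...,1]>70)&(hsv[...,2]>100)).astype(np.uint8); m[:100]=0;m[260:]=0;m[:,110:]=0
v,u=np.nonzero(m); h=v<205; l=np.polyfit(v[h],u[h],1)
for row in(140,200): print("scrub axis",onz(W,A([np.polyval(l,row),row]),.011))
print("ends",v.min(),v.max(),onz(W,A([np.polyval(l,v.min()),v.min()]),.011),onz(W,A([np.polyval(l,v.max()),v.max()]),.011))
E
python3 a.py
```

```text
Traceback (most recent call last):
  File "a.py", line 9, in <module>
    v,u=np.nonzero(m); l=np.polyfit(v,u,1); print("red",len(u),v.min(),v.max(),"u at 60,150",np.polyval(l,[60,150]))
                         ~~~~~~~~~~^^^^^^^
TypeError: expected non-empty vector for x
```

```bash
sed -i 's/hsv\[...,0\]<6)|(hsv\[...,0\]>174))&(hsv\[...,1\]>180)&(hsv\[...,2\]>90)/hsv[...,0]<9)|(hsv[...,0]>170))\&(hsv[...,1]>130)\&(hsv[...,2]>70)/' a.py; sed -i '/^hsv=/a print(im[100,300:308],hsv[100,300:308])' a.py; python3 a.py
```

```text
[[ 78  78 208]
 [ 74  76 209]
 [ 74  78 208]
 [ 71  78 207]
 [ 75  76 206]
 [ 72  76 200]
 [ 76  79 193]
 [ 94  95 180]] [[  0 159 208]
 [  0 165 209]
 [  1 164 208]
 [  2 168 207]
 [  0 162 206]
 [  1 163 200]
 [  1 155 193]
 [  0 122 180]]
red 866 48 153 u at 60,150 [310.0907 293.204 ]
butt px 312.3422872869212 48
wide [ 0.5805 -0.1139 -0.2484] [ 0.1  1.7  0.2 -6.5 -0.9 -0.5 -0.7 -3.7 -0.2 -1.4  0.3 -0.2]
narrow [0.5322 0.0906 0.1485] [ 0.2  0.3 -0.7 -0.8 -0.  -1.1  0.6  1.2  3.2 -1.9]
axis pt [ 0.6521 -0.1316  0.0758]
axis pt [ 0.5359 -0.104   0.1448]
scrub axis [0.5326 0.3585 0.011 ]
scrub axis [0.4216 0.3225 0.011 ]
ends 131 255 [0.548  0.3635 0.011 ] [0.3058 0.2849 0.011 ]
```

apply_moves --plan '[{"delta_pos": [0.94,0.56,0.83],"dr": [0,0,0],"grip": -1},{"delta_pos": [0.94,0.56,0.83],"dr": [0,0,0],"grip": -1},{"delta_pos": [0.94,0.56,0.83],"dr": [0,0,0],"grip": -1},{"delta_pos": [0.94,0.56,0.83],"dr": [0,0,0],"grip": -1},{"delta_pos": [0,0,0],"dr": [0,0,0.9],"grip": -1},{"delta_pos": [0,0,0],"dr": [0,0,0.44],"grip": -1},{"delta_pos": [0,0,0],"dr": [0,-1,0],"grip": -1},{"delta_pos": [0,0,0],"dr": [0,-1,0],"grip": -1},{"delta_pos": [0,0,0],"dr": [0,-1,0],"grip": -1},{"delta_pos": [0,0,0],"dr": [0,0,0],"grip": -1},{"delta_pos": [0,0,0],"dr": [0,0,0],"grip": -1}]'

```text
clock: 5.78
tool_pos: [0.6203, -0.1244, 0.2544]
ee_rot: [-2.959, 0.347, 0.788]
wrist_force: [0.3, -0.7, 0.6]
opening: 0.0877
gripper_force: 0.0
```

```bash
cat > look.py <<'E'
from h import *
import sys
np.set_printoptions(precision=4,suppress=True)
def frame(p,yaw):
    c,s=np.cos(yaw),np.sin(yaw); return np.array([-c*.866,-s*.866,.5]),np.array([.5*c,.5*s,.866])
def need(o,tcp,yaw,tilt=30):
    """tool-frame move (units) and remaining turn to reach tcp with tool x down-groove heading yaw"""
    Rt=R.from_euler("z",yaw)*R.from_rotvec([np.pi,0,0])*R.from_euler("y",-tilt,degrees=True)
    Rc=R.from_rotvec(o["ee_rot"]); 
    return (Rc.inv().apply(np.array(tcp)-o["tool_pos"])/.03).round(2), ((Rc.inv()*Rt).as_rotvec(degrees=True)/10).round(2)
E
python3 - <<'E'
from look import *
o=get_obs();print(o["clock"],o["tool_pos"],o["ee_rot"],o["q"])
im=camera("wrist"); cv2.imwrite("pics/w2.png",cv2.cvtColor(im,cv2.COLOR_RGB2BGR))
print(need(o,[0.581,-0.114,0.1087],-.235))
P=pose("wrist",o)
for n in ["toothbrush","toothbrush_butt","wide_rest","wide_stop","narrow_rest","narrow_stop"]:
    for uv,c in tips("wrist",n)[:2]: print(n,uv.round(),c)
print(proj(P,[[.5853,-.115,.1156]]))
E
```

```text
5.775 [ 0.6203 -0.1244  0.2544] [-2.9586  0.3472  0.7885] [-0.248   0.7138  0.4917 -0.0112  2.4569  1.5497]
(array([ 1.24, -0.04,  4.89]), array([ 0.  , -0.02,  0.01]))
toothbrush [257. 154.] 0.65
toothbrush_butt [ 74. 133.] 0.61
toothbrush_butt [255.  46.] 0.6
wide_rest [320. 266.] 0.98
wide_rest [255. 151.] 0.96
wide_stop [329. 213.] 0.97
wide_stop [150. 235.] 0.73
narrow_rest [113. 207.] 0.92
narrow_rest [ 71. 133.] 0.53
narrow_stop [ 70. 130.] 0.95
narrow_stop [256. 154.] 0.19
[[254.5322 151.4086]]
```

View pics/w2.png

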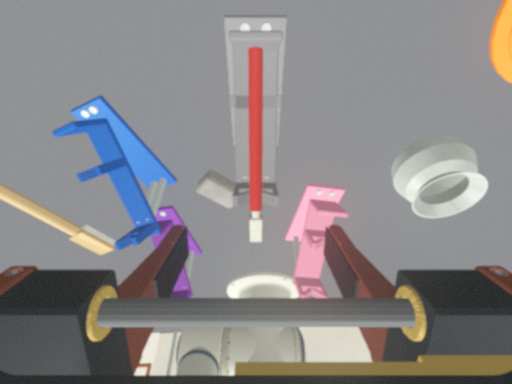

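The tool is aligned with the groove: the brush lies on column 256, and its predicted origin (254,151) matches the detected (257,154).

apply_moves --plan '[{"delta_pos": [0.62,0,0.5],"dr": [0,0,0],"grip": -1},{"delta_pos": [0.62,0,0.8],"dr": [0,0,0],"grip": -1},{"delta_pos": [0,0,0.8],"dr": [0,0,0],"grip": -0.6},{"delta_pos": [0,0,0.8],"dr": [0,0,0],"grip": -0.4},{"delta_pos": [0,0,0.7],"dr": [0,0,0],"grip": -0.3},{"delta_pos": [0,0,0.7],"dr": [0,0,0],"grip": -0.3},{"delta_pos": [0,0,0.59],"dr": [0,0,0],"grip": -0.3},{"delta_pos": [0,0,0],"dr": [0,0,0],"grip": -0.3},{"delta_pos": [0,0,0],"dr": [0,0,0],"grip": 1},{"delta_pos": [0,0,0],"dr": [0,0,0],"grip": 1},{"delta_pos": [0,0,0],"dr": [0,0,0],"grip": 1},{"delta_pos": [0,0,0],"dr": [0,0,0],"grip": 1},{"delta_pos": [0,0,0],"dr": [0,0,0],"grip": 1},{"delta_pos": [0,0,0],"dr": [0,0,0],"grip": 1}]' --squeeze 12

```text
clock: 7.88
tool_pos: [0.5804, -0.1145, 0.1086]
ee_rot: [-2.957, 0.346, 0.791]
wrist_force: [1.8, 2.8, -0.5]
opening: 0.0134
gripper_force: 12.0
```

apply_moves --plan '[{"delta_pos": [0,0,-0.4],"dr": [0,0,0],"grip": 1},{"delta_pos": [0,0,-0.8],"dr": [0,0,0],"grip": 1},{"delta_pos": [0,0,-0.8],"dr": [0,0,0],"grip": 1},{"delta_pos": [0,0,-0.8],"dr": [0,0,0],"grip": 1},{"delta_pos": [0,0,-0.8],"dr": [0,0,0],"grip": 1},{"delta_pos": [0,0,-0.4],"dr": [0,0,0],"grip": 1},{"delta_pos": [0,0,0],"dr": [0,0,0],"grip": 1}]'

```text
clock: 8.75
tool_pos: [0.6389, -0.1291, 0.2127]
ee_rot: [-2.958, 0.348, 0.79]
wrist_force: [-0.9, -0.2, -0.9]
opening: 0.0136
gripper_force: 12.0
```

```bash
python3 - <<'E'
from look import *
o=get_obs();print(o["clock"],o["tool_pos"],o["opening"])
im=camera("wrist"); cv2.imwrite("pics/w3.png",cv2.cvtColor(im,cv2.COLOR_RGB2BGR))
P=pose("wrist",o)
for n in ["toothbrush","toothbrush_butt","wide_rest","wide_stop","narrow_rest","narrow_stop"]:
    for uv,c in tips("wrist",n)[:2]: print(n,uv.round(),c)
# where butt would project in tool frame, if grasp at brush x=g
Rc=R.from_rotvec(o["ee_rot"])
for g in(-10,0,10): print(g,proj(P,o["tool_pos"]+Rc.apply([.1+g/1000,0,-.008])))
print(need(o,[.5775,.0975,.187],.1485))
xa=[ -np.cos(.1485)*.866,-np.sin(.1485)*.866,.5]
print("pred",proj(P,[[.5322,.0906,.107],np.array([.5322,.0906,.107])-.104*np.array(xa)]), "wide",proj(P,[[.5805,-.1139,.107],[.668,-.135,.055]]))
E
```

```text
8.75 [ 0.6389 -0.1291  0.2127] 0.013612873269142942
toothbrush [254. 256.] 0.83
toothbrush_butt [257.  72.] 0.66
wide_rest [255. 194.] 0.85
wide_rest [220. 210.] 0.66
wide_stop [333. 241.] 0.81
wide_stop [255.  79.] 0.8
narrow_rest [107. 243.] 0.85
narrow_stop [ 65. 166.] 0.62
narrow_stop [220. 208.] 0.22
-10 [[254.9836  88.9622]]
0 [[254.9589  66.2264]]
10 [[254.9331  42.4282]]
(array([-2.82, -6.87,  2.61]), array([-1.09, -0.01, -1.9 ]))
pred [[106.924  241.4895]
 [ 66.4949 164.6964]] wide [[254.2712 190.3672]
 [254.2821  80.9378]]
```

View pics/w3.png

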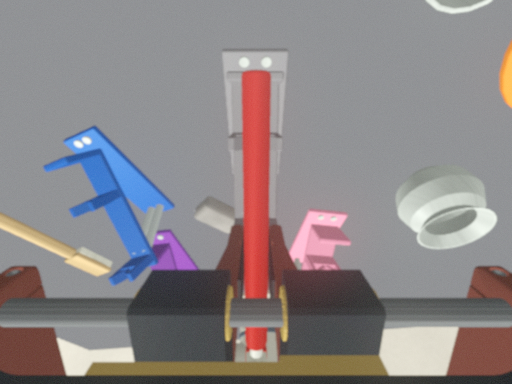

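apply_moves --plan '[{"delta_pos": [-0.4,-0.98,0],"dr": [0,0,0],"grip": 1},{"delta_pos": [-0.4,-0.98,0],"dr": [0,0,0],"grip": 1},{"delta_pos": [-0.4,-0.98,0],"dr": [0,0,0],"grip": 1},{"delta_pos": [-0.4,-0.98,0.65],"dr": [0,0,0],"grip": 1},{"delta_pos": [-0.4,-0.98,0.65],"dr": [0,0,0],"grip": 1},{"delta_pos": [-0.4,-0.98,0.65],"dr": [0,0,0],"grip": 1},{"delta_pos": [-0.42,-0.99,0.66],"dr": [0,0,0],"grip": 1},{"delta_pos": [0,0,0],"dr": [-0.363,0,-0.633],"grip": 1},{"delta_pos": [0,0,0],"dr": [-0.363,0,-0.633],"grip": 1},{"delta_pos": [0,0,0],"dr": [-0.363,0,-0.633],"grip": 1},{"delta_pos": [0,0,0],"dr": [0,0,0],"grip": 1},{"delta_pos": [0,0,0],"dr": [0,0,0],"grip": 1}]'

```text
clock: 10.6
tool_pos: [0.5768, 0.0976, 0.1868]
ee_rot: [2.992, 0.219, -0.801]
wrist_force: [0.8, 0.0, -0.2]
opening: 0.0138
gripper_force: 12.0
```

```bash
python3 - <<'E'
from look import *
o=get_obs();print(o["clock"],o["tool_pos"],o["opening"])
im=camera("wrist"); cv2.imwrite("pics/w4.png",cv2.cvtColor(im,cv2.COLOR_RGB2BGR))
P=pose("wrist",o)
for n in ["toothbrush_butt","narrow_rest","narrow_stop","scrub_brush","scrub_brush_butt"]:
    for uv,c in tips("wrist",n)[:2]: print(n,uv.round(),c)
xa=[ -np.cos(.1485)*.866,-np.sin(.1485)*.866,.5]
print("pred",proj(P,[[.5322,.0906,.107],np.array([.5322,.0906,.107])-.104*np.array(xa),[.453,.3326,.011],[.548,.3635,.011]]))
print(need(o,[.533,.0908,.1087],.1485))
E
```

```text
10.6 [0.5768 0.0976 0.1868] 0.013792945359453903
toothbrush_butt [254.  72.] 0.84
narrow_rest [257. 197.] 0.95
narrow_stop [251.  74.] 0.6
scrub_brush [ 58. 163.] 0.97
pred [[256.3924 199.3159]
 [256.1789  76.9165]
 [ 58.2655 165.0764]
 [ -9.5365  91.3412]]
(array([0.02, 0.01, 2.99]), array([-0.01, -0.  , -0.01]))
```

View pics/w4.png

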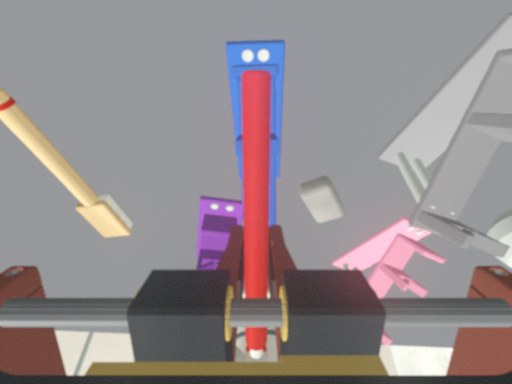

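apply_moves --plan '[{"delta_pos": [0.08,0,0.7],"dr": [0,0,0],"grip": 1},{"delta_pos": [0,0,0.7],"dr": [0,0,0],"grip": 1},{"delta_pos": [0,0,0.6],"dr": [0,0,0],"grip": 1},{"delta_pos": [0,0,0.4],"dr": [0,0,0],"grip": 1},{"delta_pos": [0,0,0.3],"dr": [0,0,0],"grip": 1},{"delta_pos": [0,0,0.2],"dr": [0,0,0],"grip": 1},{"delta_pos": [0,0,0.07],"dr": [0,0,0],"grip": 1},{"delta_pos": [0,0,0],"dr": [0,0,0],"grip": 1},{"delta_pos": [0,0,0],"dr": [0,0,0],"grip": 1}]' --squeeze 8

```text
clock: 12.02
tool_pos: [0.5352, 0.0915, 0.1089]
ee_rot: [2.991, 0.223, -0.8]
wrist_force: [1.7, -0.3, 0.9]
opening: 0.0137
gripper_force: 8.0
```

apply_moves --plan '[{"delta_pos": [0,0,0.04],"dr": [0,0,0],"grip": 1},{"delta_pos": [0,0,0],"dr": [0,0,0],"grip": 1},{"delta_pos": [0,0,0],"dr": [0,0,0],"grip": 1}]' --squeeze 4

```text
clock: 12.4
tool_pos: [0.5345, 0.0909, 0.1077]
ee_rot: [2.99, 0.221, -0.8]
wrist_force: [1.9, -4.3, 3.8]
opening: 0.014
gripper_force: 4.0
```

```bash
python3 - <<'E'
from look import *
o=get_obs();print(o["clock"],o["tool_pos"],o["opening"],R.from_rotvec(o["ee_rot"]).inv().apply(o["wrist_force"]))
P=pose("wrist",o);im=camera("wrist")
cv2.imwrite("pics/w5.png",cv2.resize(cv2.cvtColor(im,cv2.COLOR_RGB2BGR)[20:260,140:380],None,fx=2.4,fy=2.4))
for n in ["toothbrush_butt","narrow_rest","narrow_stop"]:
    for uv,c in tips("wrist",n)[:2]: print(n,uv.round(),c)
E
```

```text
12.4 [0.5345 0.0909 0.1077] 0.014007855222311643 [-0.8082  4.5499 -3.9013]
toothbrush_butt [255.  72.] 0.89
narrow_stop [253.  64.] 0.69
```

View pics/w5.png

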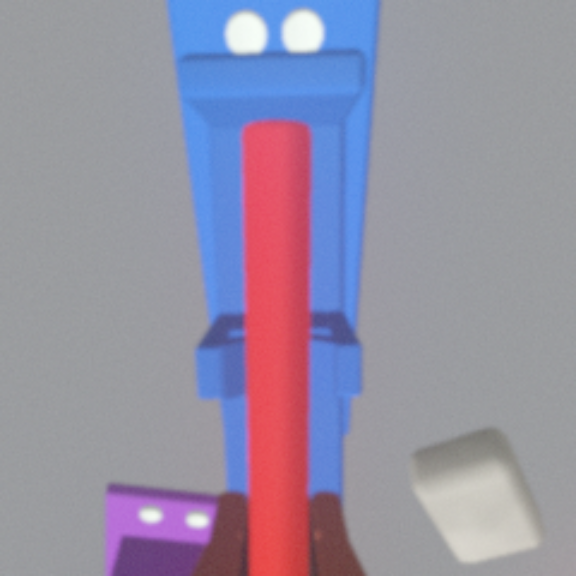

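Seated: the butt is about 5 mm from the stop face and the brush is centred in the saddle. Releasing gently, then backing out along the tool axis.

apply_moves --plan '[{"delta_pos": [0,0,0],"dr": [0,0,0],"grip": 0.55},{"delta_pos": [0,0,0],"dr": [0,0,0],"grip": 0.4},{"delta_pos": [0,0,0],"dr": [0,0,0],"grip": 0},{"delta_pos": [0,0,0],"dr": [0,0,0],"grip": -0.3},{"delta_pos": [0,0,0],"dr": [0,0,0],"grip": -0.3},{"delta_pos": [0,0,-0.3],"dr": [0,0,0],"grip": -0.3},{"delta_pos": [0,0,-0.8],"dr": [0,0,0],"grip": -0.3},{"delta_pos": [0,0,-0.9],"dr": [0,0,0],"grip": -0.3},{"delta_pos": [0,0,-1],"dr": [0,0,0],"grip": -0.3},{"delta_pos": [0,0,-1],"dr": [0,0,0],"grip": -0.3},{"delta_pos": [0,0,0],"dr": [0,0,0],"grip": -0.3}]'

```text
clock: 13.98
tool_pos: [0.5949, 0.1004, 0.2135]
ee_rot: [2.993, 0.223, -0.794]
wrist_force: [0.5, -0.8, -0.7]
opening: 0.0571
gripper_force: 0.0
```

```bash
python3 - <<'E'
from look import *
o=get_obs();print(o["clock"],o["tool_pos"],o["opening"],o["q"])
P=pose("wrist",o);im=camera("wrist")
cv2.imwrite("pics/w6.png",cv2.cvtColor(im,cv2.COLOR_RGB2BGR))
for n in ["toothbrush","toothbrush_butt","narrow_rest","narrow_stop","scrub_brush","scrub_brush_butt"]:
    for uv,c in tips("wrist",n)[:1]: print(n,uv.round(),c)
# scrub pre-grasp: brush x=15mm, vertical tool, 100mm up, tool x along butt direction
a=np.arctan2(.036,.111); X=np.array([.453,.3326])-.015*np.array([np.cos(a),np.sin(a)])
print(a,X); print(need(o,[*X,.114],a,0))
E
```

```text
13.975 [0.5949 0.1004 0.2135] 0.05709057183002378 [ 0.1185  0.5815  0.749  -0.0191  2.3294  1.5313]
toothbrush [258. 196.] 0.93
narrow_rest [259. 192.] 0.7
narrow_stop [253.  83.] 0.94
scrub_brush [ 76. 162.] 0.55
scrub_brush_butt [14. 95.] 0.83
0.31362065221669827 [0.4387 0.328 ]
(array([-1.85, -8.27,  4.88]), array([-0.25,  2.96, -0.92]))
```

View pics/w6.png

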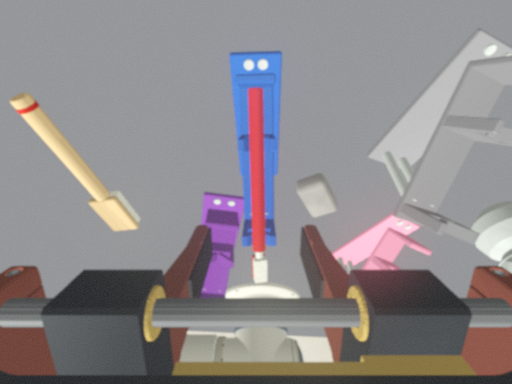

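The toothbrush lies in both blue saddles: butt (256,92), head (260,268). Next is the scrub brush.

apply_moves --plan '[{"delta_pos": [0,0,-0.3],"dr": [-0.0625,0.74,-0.23],"grip": -0.3},{"delta_pos": [0,0,0],"dr": [-0.0625,0.74,-0.23],"grip": -0.3},{"delta_pos": [0,0,0],"dr": [-0.0625,0.74,-0.23],"grip": -0.3},{"delta_pos": [0,0,0],"dr": [-0.0625,0.74,-0.23],"grip": -0.3},{"delta_pos": [-0.29,-0.98,0],"dr": [0,0,0],"grip": -0.3},{"delta_pos": [-0.29,-0.98,0],"dr": [0,0,0],"grip": -0.3},{"delta_pos": [-0.29,-0.98,0],"dr": [0,0,0],"grip": -0.3},{"delta_pos": [-0.29,-0.98,0],"dr": [0,0,0],"grip": -0.3},{"delta_pos": [-0.29,-0.98,0],"dr": [0,0,0],"grip": -0.3},{"delta_pos": [-0.29,-0.98,0.2],"dr": [0,0,0],"grip": -0.3},{"delta_pos": [-0.29,-0.98,0.5],"dr": [0,0,0],"grip": -0.3},{"delta_pos": [-0.29,-0.98,0.5],"dr": [0,0,0],"grip": -0.3},{"delta_pos": [-0.29,-0.98,0.5],"dr": [0,0,0],"grip": -0.3},{"delta_pos": [0,0,0],"dr": [0,0,0],"grip": -0.3},{"delta_pos": [0,0,0],"dr": [0,0,0],"grip": -0.3}]'

```text
clock: 16.2
tool_pos: [0.442, 0.328, 0.1691]
ee_rot: [3.103, 0.49, -0.008]
wrist_force: [-0.1, -0.1, 0.5]
opening: 0.0574
gripper_force: 0.0
```

```bash
cat > sb.py <<'E'
from look import *
o=get_obs();print(o["clock"],o["tool_pos"],o["ee_rot"],o["q"])
P=pose("wrist",o);im=camera("wrist")
bgr=cv2.cvtColor(im,cv2.COLOR_RGB2BGR);cv2.imwrite("pics/w7.png",bgr)
print(tips("wrist","scrub_brush")[:1],tips("wrist","scrub_brush_butt")[:1])
hsv=cv2.cvtColor(bgr,cv2.COLOR_BGR2HSV)
m=((hsv[...,0]>8)&(hsv[...,0]<24)&(hsv[...,1]>70)&(hsv[...,2]>100)).astype(np.uint8);m[255:]=0
k,lab,st,_=cv2.connectedComponentsWithStats(m); i=1+np.argmax(st[1:,4]); v,u=np.nonzero(lab==i)
print("bbox",u.min(),u.max(),v.min(),v.max())
w=[(r,u[v==r].mean(),np.ptp(u[v==r])) for r in range(v.min(),v.max(),12)];print(np.array(w).round(1))
E
python3 sb.py
```

```text
16.2 [0.442  0.328  0.1691] [ 3.1028  0.4897 -0.008 ] [ 0.5755 -0.0415  1.4794  0.0018  1.7084  1.8335]
[(array([258.7, 172. ]), 0.89)] [(array([253.3,  76.5]), 0.72)]
bbox 237 274 92 254
[[ 92.  254.5  19. ]
 [104.  254.5  19. ]
 [116.  254.6  19. ]
 [128.  255.2  18. ]
 [140.  255.   18. ]
 [152.  255.   18. ]
 [164.  255.   18. ]
 [176.  255.3  18. ]
 [188.  255.1  18. ]
 [200.  256.   17. ]
 [212.  256.8  17. ]
 [224.  256.2  16. ]
 [236.  255.5  37. ]
 [248.  255.5  37. ]]
```

apply_moves --plan '[{"delta_pos": [0,0,1],"dr": [0,0,0],"grip": -0.3},{"delta_pos": [0,0,1],"dr": [0,0,0],"grip": -0.3},{"delta_pos": [0,0,1],"dr": [0,0,0],"grip": -0.3},{"delta_pos": [0,0,1],"dr": [0,0,0],"grip": -0.3},{"delta_pos": [0,0,0.6],"dr": [0,0,0],"grip": -0.3},{"delta_pos": [0,0,0.4],"dr": [0,0,0],"grip": -0.3},{"delta_pos": [0,0,0.15],"dr": [0,0,0],"grip": -0.3},{"delta_pos": [0,0,0],"dr": [0,0,0],"grip": -0.3},{"delta_pos": [0,0,0],"dr": [0,0,0],"grip": 1},{"delta_pos": [0,0,0],"dr": [0,0,0],"grip": 1},{"delta_pos": [0,0,0],"dr": [0,0,0],"grip": 1},{"delta_pos": [0,0,0],"dr": [0,0,0],"grip": 1},{"delta_pos": [0,0,0],"dr": [0,0,0],"grip": 1},{"delta_pos": [0,0,0],"dr": [0,0,0],"grip": 1}]' --squeeze 35

```text
clock: 18.1
tool_pos: [0.4411, 0.3284, 0.0145]
ee_rot: [-3.103, -0.489, 0.008]
wrist_force: [-0.2, 0.6, 1.5]
opening: 0.0213
gripper_force: 35.0
```

apply_moves --plan '[{"delta_pos": [0,0,-0.3],"dr": [0,0,0],"grip": 1},{"delta_pos": [0,0,-0.8],"dr": [0,0,0],"grip": 1},{"delta_pos": [0,0,-1],"dr": [0,0,0],"grip": 1},{"delta_pos": [0,0,-1],"dr": [0,0,0],"grip": 1},{"delta_pos": [0,0,-1],"dr": [0,0,0],"grip": 1},{"delta_pos": [0,0,-1],"dr": [0,0,0],"grip": 1},{"delta_pos": [0,0,-1],"dr": [0,0,0],"grip": 1},{"delta_pos": [0,0,-1],"dr": [0,0,0],"grip": 1},{"delta_pos": [0,0,-1],"dr": [0,0,0],"grip": 1},{"delta_pos": [0,0,-1],"dr": [0,0,0],"grip": 1},{"delta_pos": [0,0,0],"dr": [0,0,0],"grip": 1},{"delta_pos": [0,0,0],"dr": [0,0,0],"grip": 1}]'

```text
clock: 19.6
tool_pos: [0.4423, 0.3285, 0.286]
ee_rot: [3.103, 0.49, -0.011]
wrist_force: [-0.1, 1.3, -1.9]
opening: 0.0215
gripper_force: 35.0
```

```bash
sed -i 's/w7/w8/' sb.py; cat >> sb.py <<'E'
Rc=R.from_rotvec(o["ee_rot"]);print(o["opening"],o["gripper_force"])
# top-edge of butt disc and centre for butt distances
for b in (.095,.105,.11,.115,.12,.125): print(b,proj(P,o["tool_pos"]+Rc.apply([[b,0,.0035],[b,0,-.0075],[.0,0,.0035]])).round(0).tolist())
E
python3 sb.py
```

```text
19.6 [0.4423 0.3285 0.286 ] [ 3.1027  0.4895 -0.0108] [ 0.5756 -0.0184  1.2497  0.0025  1.9167  1.8343]
[(array([255.4, 224.7]), 0.9)] [(array([255.3,  43.8]), 0.9)]
bbox 216 293 75 254
[[ 75.  255.5  25. ]
 [ 87.  255.5  41. ]
 [ 99.  255.   40. ]
 [111.  255.   40. ]
 [123.  255.5  39. ]
 [135.  255.5  39. ]
 [147.  256.   38. ]
 [159.  255.   38. ]
 [171.  255.5  37. ]
 [183.  255.5  37. ]
 [195.  255.5  37. ]
 [207.  255.5  35. ]
 [219.  255.5  35. ]
 [231.  256.   61. ]
 [243.  255.5  69. ]]
0.021465169641576954 34.99725937843323
0.095 [[256.0, 79.0], [256.0, 77.0], [256.0, 245.0]]
0.105 [[256.0, 58.0], [256.0, 54.0], [256.0, 245.0]]
0.11 [[256.0, 47.0], [256.0, 42.0], [256.0, 245.0]]
0.115 [[256.0, 36.0], [256.0, 30.0], [256.0, 245.0]]
0.12 [[256.0, 24.0], [256.0, 17.0], [256.0, 245.0]]
0.125 [[256.0, 12.0], [256.0, 4.0], [256.0, 245.0]]
```

View pics/w8.png

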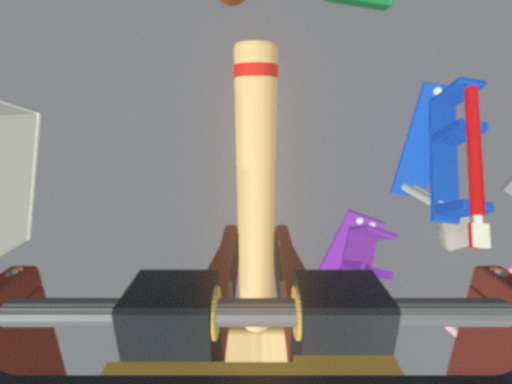

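apply_moves --plan '[{"delta_pos": [0.065,0.6,-0.3],"dr": [0,0,0],"grip": 1},{"delta_pos": [0.065,0.98,0],"dr": [0,0,0],"grip": 1},{"delta_pos": [0.065,0.98,0],"dr": [0,0,0],"grip": 1},{"delta_pos": [0.065,0.98,0],"dr": [0,0,0],"grip": 1},{"delta_pos": [0.065,0.98,0],"dr": [0,0,0],"grip": 1},{"delta_pos": [0.065,0.98,0],"dr": [0,0,0],"grip": 1},{"delta_pos": [0.065,0.98,0],"dr": [0,0,0],"grip": 1},{"delta_pos": [0.065,0.98,0],"dr": [0,0,0],"grip": 1},{"delta_pos": [0.065,0.98,0],"dr": [0,0,0],"grip": 1},{"delta_pos": [0.065,0.98,0],"dr": [0,0,0],"grip": 1},{"delta_pos": [0.065,0.98,0],"dr": [0,0,0],"grip": 1},{"delta_pos": [0.065,0.98,0],"dr": [0,0,0],"grip": 1},{"delta_pos": [0.065,0.98,0],"dr": [0,0,0],"grip": 1},{"delta_pos": [0.065,0.98,0],"dr": [0,0,0],"grip": 1},{"delta_pos": [0.065,0.98,0],"dr": [0,0,0],"grip": 1},{"delta_pos": [0.065,0.98,0],"dr": [0,0,0],"grip": 1},{"delta_pos": [0.065,0.98,0],"dr": [0,0,0],"grip": 1},{"delta_pos": [0.065,0.5,0],"dr": [0,0,0],"grip": 1},{"delta_pos": [0,0,0],"dr": [0,0,0],"grip": 1}]'

```text
clock: 22.12
tool_pos: [0.6308, -0.1407, 0.2952]
ee_rot: [-3.103, -0.487, 0.01]
wrist_force: [1.3, 0.3, -0.7]
opening: 0.021
gripper_force: 35.0
```

```bash
cat > pl.py <<'E'
from look import *
o=get_obs();print(o["clock"],o["tool_pos"],o["ee_rot"],o["opening"],o["gripper_force"])
O=np.array([.5805,-.1139,.107]);yaw=-.235;xa,za=frame(0,yaw)
seat=O+.011*xa+.0191*za
P=pose("wrist",o);im=camera("wrist")
print("pred",proj(P,[O,O-.104*xa]).round(0).tolist())
for n in ["wide_rest","wide_stop","scrub_brush_butt"]: print(n,[(u.round(),c) for u,c in tips("wrist",n)[:3]])
for h in(.1,0): print(h,need(o,seat+h*za,yaw))
E
python3 pl.py
```

```text
22.125 [ 0.6308 -0.1407  0.2952] [-3.1031 -0.4869  0.01  ] 0.020996649709767622 34.996933937072754
pred [[224.0, 204.0], [260.0, 139.0]]
wide_rest [(array([222., 208.]), 0.72), (array([364., 123.]), 0.27)]
wide_stop [(array([ 53., 253.]), 0.75)]
scrub_brush_butt [(array([253.,  43.]), 0.93)]
0.1 (array([ 0.12, -0.49,  2.65]), array([ 0.82, -2.89,  3.06]))
0 (array([-1.29, -1.36,  5.55]), array([ 0.82, -2.89,  3.06]))
```

apply_moves --plan '[{"delta_pos": [0,0,0],"dr": [0.164,-0.578,0.612],"grip": 1},{"delta_pos": [0,0,0],"dr": [0.164,-0.578,0.612],"grip": 1},{"delta_pos": [0,0,0],"dr": [0.164,-0.578,0.612],"grip": 1},{"delta_pos": [0,0,0],"dr": [0.164,-0.578,0.612],"grip": 1},{"delta_pos": [0,0,0],"dr": [0.164,-0.578,0.612],"grip": 1},{"delta_pos": [0,0,0],"dr": [0,0,0],"grip": 1},{"delta_pos": [0,0,0],"dr": [0,0,0],"grip": 1}]'

```text
clock: 23.2
tool_pos: [0.631, -0.139, 0.2963]
ee_rot: [-2.96, 0.344, 0.788]
wrist_force: [-1.0, -0.3, 0.0]
opening: 0.0213
gripper_force: 35.0
```

```bash
python3 pl.py
```

```text
23.2 [ 0.631  -0.139   0.2963] [-2.9597  0.3436  0.7876] 0.021337216362757472 34.99657094478607
pred [[245.0, 137.0], [244.0, 42.0]]
wide_rest [(array([167., 265.]), 0.94), (array([245., 139.]), 0.64), (array([311., 249.]), 0.61)]
wide_stop [(array([318., 200.]), 0.81), (array([151., 219.]), 0.77), (array([246.,  39.]), 0.62)]
scrub_brush_butt [(array([253.,  42.]), 0.66), (array([ 82., 121.]), 0.41)]
0.1 (array([ 1.2 , -0.42,  2.41]), array([ 0.01, -0.02,  0.02]))
0 (array([ 1.18, -0.43,  5.75]), array([ 0.01, -0.02,  0.02]))
```

apply_moves --plan '[{"delta_pos": [0.6,-0.21,0],"dr": [0,0,0],"grip": 1},{"delta_pos": [0.6,-0.21,0.4],"dr": [0,0,0],"grip": 1},{"delta_pos": [0,0,0.8],"dr": [0,0,0],"grip": 1},{"delta_pos": [0,0,0.9],"dr": [0,0,0],"grip": 1},{"delta_pos": [0,0,0.9],"dr": [0,0,0],"grip": 1},{"delta_pos": [0,0,0.9],"dr": [0,0,0],"grip": 1},{"delta_pos": [0,0,0.4],"dr": [0,0,0],"grip": 1},{"delta_pos": [0,0,0],"dr": [0,0,0],"grip": 1},{"delta_pos": [0,0,0],"dr": [0,0,0],"grip": 1}]'

```text
clock: 24.52
tool_pos: [0.5978, -0.1187, 0.1643]
ee_rot: [-2.96, 0.348, 0.786]
wrist_force: [0.9, -0.7, -0.5]
opening: 0.0212
gripper_force: 35.0
```

```bash
echo 'cv2.imwrite("pics/w9.png",cv2.resize(cv2.cvtColor(im,cv2.COLOR_RGB2BGR)[0:260,140:380],None,fx=2.2,fy=2.2))' >> pl.py; python3 pl.py
```

```text
24.525 [ 0.5978 -0.1187  0.1643] [-2.9598  0.3476  0.7859] 0.021225297402989122 34.99643325805664
pred [[255.0, 198.0], [254.0, 53.0]]
wide_rest []
wide_stop [(array([132., 278.]), 0.89), (array([345., 256.]), 0.86)]
scrub_brush_butt [(array([252.,  42.]), 0.63)]
0.1 (array([ 0.08, -0.02, -2.02]), array([ 0.01, -0.03,  0.01]))
0 (array([ 0.06, -0.02,  1.32]), array([ 0.01, -0.03,  0.01]))
```

View pics/w9.png

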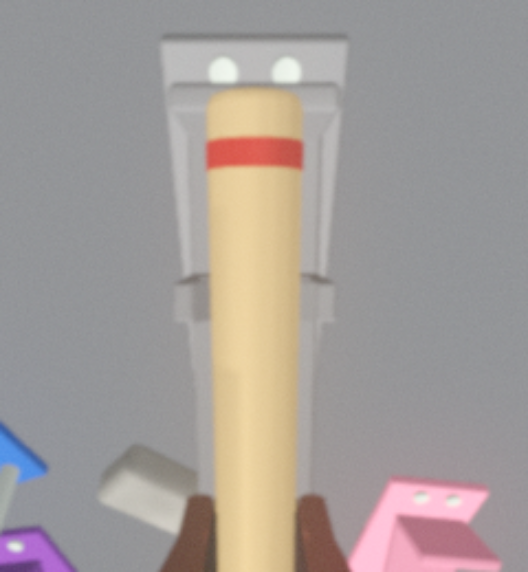

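```bash
cat > q.py <<'E'
from look import *
o=get_obs();O=np.array([.5805,-.1139,.107]);xa,za=frame(0,-.235);P=pose("wrist",o)
print(proj(P,[O-l*xa+.014*za for l in(.100,.102,.104,.106,.108)]).round(1).tolist(),"far saddle top edge (upslope side)",proj(P,[O-l*xa+.019*za for l in(.042,.044,.046)]).round(1).tolist())
E
python3 q.py
```

```text
[[254.1, 56.2], [254.1, 52.7], [254.1, 49.2], [254.1, 45.7], [254.1, 42.2]] far saddle top edge (upslope side) [[254.2, 148.6], [254.2, 145.6], [254.2, 142.6]]
```

The stop edge is seen at row 49, exactly as predicted, and the brush is centred. Lowering it into the groove.

apply_moves --plan '[{"delta_pos": [0.06,0,0.4],"dr": [0,0,0],"grip": 1},{"delta_pos": [0,0,0.4],"dr": [0,0,0],"grip": 1},{"delta_pos": [0,0,0.25],"dr": [0,0,0],"grip": 1},{"delta_pos": [0,0,0.15],"dr": [0,0,0],"grip": 1},{"delta_pos": [0,0,0.08],"dr": [0,0,0],"grip": 1},{"delta_pos": [0,0,0.04],"dr": [0,0,0],"grip": 1},{"delta_pos": [0,0,0],"dr": [0,0,0],"grip": 1},{"delta_pos": [0,0,0],"dr": [0,0,0],"grip": 1}]'

```text
clock: 25.72
tool_pos: [0.5803, -0.1146, 0.129]
ee_rot: [-2.96, 0.348, 0.786]
wrist_force: [2.3, 1.1, 2.4]
opening: 0.0211
gripper_force: 35.0
```

apply_moves --plan '[{"delta_pos": [0,0,0.03],"dr": [0,0,0],"grip": 1},{"delta_pos": [0,0,0.03],"dr": [0,0,0],"grip": 1},{"delta_pos": [0,0,0],"dr": [0,0,0],"grip": 1},{"delta_pos": [0,0,0],"dr": [0,0,0],"grip": 1},{"delta_pos": [0,0,0],"dr": [0,0,0],"grip": 1}]' --squeeze 12

```text
clock: 26.35
tool_pos: [0.5801, -0.1144, 0.1287]
ee_rot: [-2.961, 0.347, 0.781]
wrist_force: [6.1, 0.1, 8.1]
opening: 0.0216
gripper_force: 12.0
```

```bash
python3 - <<'E'
from look import *
o=get_obs();print(o["clock"],o["tool_pos"],o["opening"],R.from_rotvec(o["ee_rot"]).inv().apply(o["wrist_force"]))
im=cv2.cvtColor(camera("wrist"),cv2.COLOR_RGB2BGR)
sd=cv2.cvtColor(camera("side"),cv2.COLOR_RGB2BGR)
a=cv2.resize(im[0:200,160:360],(500,500),interpolation=cv2.INTER_CUBIC);cv2.imwrite("pics/w10.png",a)
print(tips("wrist","scrub_brush_butt")[:1])
hsv=cv2.cvtColor(im,cv2.COLOR_BGR2HSV);c=hsv[:,248:262].astype(int).mean(1)
print([(r,*c[r].round().astype(int).tolist()) for r in range(20,60,2)])
O=np.array([.5805,-.1139,.107]);xa,za=frame(0,-.235);P=pose("wrist",o)
print("stop edge",proj(P,[O-.104*xa+.014*za]),"butt top for gap 0,5,10",proj(P,[O-(.104-g)*xa+.0266*za for g in(0,.005,.01)]).round(1).tolist())
E
```

```text
26.35 [ 0.5801 -0.1144  0.1287] 0.02157804272531079 [ 1.1229 -1.4971 -9.9698]
[(array([254.2,  40.7]), 0.97)]
[(20, 35, 3, 187), (22, 28, 3, 169), (24, 14, 6, 146), (26, 15, 4, 163), (28, 24, 3, 169), (30, 22, 5, 172), (32, 44, 4, 175), (34, 10, 4, 177), (36, 19, 4, 182), (38, 68, 5, 186), (40, 18, 54, 185), (42, 20, 83, 210), (44, 20, 81, 222), (46, 20, 81, 227), (48, 20, 80, 228), (50, 20, 80, 228), (52, 20, 80, 228), (54, 20, 81, 228), (56, 20, 81, 228), (58, 20, 80, 228)]
stop edge [[254.2065  37.1917]] butt top for gap 0,5,10 [[254.0, 30.3], [254.1, 42.6], [254.1, 54.5]]
```

The butt is about 4 mm from the stop, with firm seat contact (10 N along the groove normal). Releasing.

apply_moves --plan '[{"delta_pos": [0,0,-0.03],"dr": [0,0,0],"grip": 1},{"delta_pos": [0,0,0],"dr": [0,0,0],"grip": 0.4},{"delta_pos": [0,0,0],"dr": [0,0,0],"grip": 0.2},{"delta_pos": [0,0,0],"dr": [0,0,0],"grip": -0.2},{"delta_pos": [0,0,0],"dr": [0,0,0],"grip": -0.4},{"delta_pos": [0,0,0],"dr": [0,0,0],"grip": -0.4},{"delta_pos": [0,0,-0.3],"dr": [0,0,0],"grip": -0.4},{"delta_pos": [0,0,-0.8],"dr": [0,0,0],"grip": -0.4},{"delta_pos": [0,0,-1],"dr": [0,0,0],"grip": -0.4},{"delta_pos": [0,0,-1],"dr": [0,0,0],"grip": -0.4},{"delta_pos": [0,0,-1],"dr": [0,0,0],"grip": -0.4},{"delta_pos": [0,0,-0.5],"dr": [0,0,0],"grip": -0.4},{"delta_pos": [0,0,0],"dr": [0,0,0],"grip": -0.4},{"delta_pos": [0,0,0],"dr": [0,0,0],"grip": -0.4}]'

```text
clock: 28.25
tool_pos: [0.6462, -0.1304, 0.2465]
ee_rot: [-2.959, 0.348, 0.789]
wrist_force: [-0.3, -0.7, -0.0]
opening: 0.0614
gripper_force: 0.0
```

```bash
python3 - <<'E'
from look import *
o=get_obs();print(o["clock"],o["tool_pos"],o["opening"])
w=cv2.cvtColor(camera("wrist"),cv2.COLOR_RGB2BGR);s=cv2.cvtColor(camera("scene"),cv2.COLOR_RGB2BGR)
cv2.imwrite("pics/w11.png",np.hstack([cv2.resize(w[:,0:400],(400,384)),cv2.resize(s[120:320,110:310],(384,384))]))
E
```

```text
28.25 [ 0.6462 -0.1304  0.2465] 0.06136051214571786
```

View pics/w11.png

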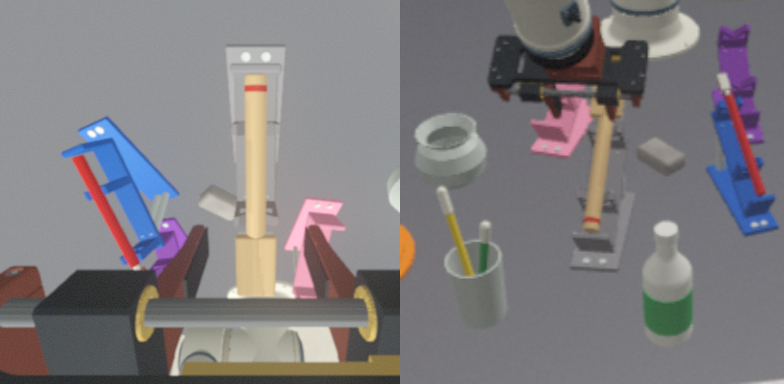

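Both brushes are seated with their bristle heads up, the gripper is clear, and the other things in view are undisturbed. Handing in.

```bash
python3 -c "
from station import *
print(finish_job())"
```

```text
the job is handed in; nothing more can be done
None
```

The toothbrush is in the narrow blue rest and the scrub brush is in the wide grey rest, both bristle end up with butts about 4–6 mm from their foot stops; the job was handed in at about 28 s (the hand-in gave no verdict).

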